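# Pack the jammed plugs down the leaning feed tube

## Task

Two wooden plugs have jammed part-way down the leaning clear tube of the plug magazine. Take the orange-handled push rod from its plywood stand and push the plugs down the tube with it until both have bottomed out, the lower on the tube's floor and the upper on the lower. Then hang the rod upright in its stand again and let go; leave the other things on the bench where they are.

Things in the scene. Friction and masses are not known exactly. Their poses are not given: they have to be found in the camera images.
- magazine: Fixed plug magazine: plywood base 180 x 120 mm, green cheeks either side of a clear round tube leaning 28 degrees from vertical. Origin on the bench below the tube's floor, z up; the tube's upward axis is (-0.469, 0, 0.883) in this frame (at yaw 0 it leans to the robot). Tube 46 mm wide inside, 66 mm at the outside of its dark mouth collar; a 22 mm slot on its far side shows the plugs.
- tube_mouth (a point): Centre of the tube's open mouth (magazine frame: -89, 0, 203 mm). Its own axes are those of the magazine, not tilted. The tube is 190 mm deep from here to its floor.
- tube_floor (a point): Centre of the tube's inner floor (magazine frame: 0, 0, 35 mm). The line from here to tube_mouth is the tube's axis.
- lower_plug (a joint): How far (m) the lower plug (wood, broad blue band, 43 mm diameter, 60 mm long) has slid down the tube. 0: its underside 25 mm above the tube's floor; 0.025: on the floor. Starts at 0 to 0.013, held by friction (about 4 N to slide it). It cannot come out.
- upper_plug (a joint): How far (m) the upper plug (same size, broad red band and top) has slid down. 0: its underside 107 mm above the tube's floor, its top 23 mm below the mouth; 0.047: resting on a bottomed lower plug. Starts at 0 to 0.012, clear of the lower one, which it pushes ahead once they meet: about 4 N to slide it alone, 8 N for both. It stays where left and cannot come out.
- upper_plug_top (a point): Centre of the upper plug's top face, where the rod pushes; 70 mm below the tube's mouth (120 mm above its floor) when both plugs have bottomed out.
- rod: Loose push rod, about 0.2 kg, 156 mm long: aluminium shaft 30 mm diameter, 95 mm long with a round (hemispherical) foot; black guard disc 68 mm diameter, 6 mm thick; orange round handle 30 mm diameter, 55 mm long. Origin at the tip of the foot, z along the rod to the handle (guard top at 101 mm, handle end at 156 mm). Starts upright in the stand, its guard on the stand's top.
- rod_foot (a point): Tip of the rod's round foot (same point as the rod's origin).
- stand: Rod stand, fixed to the bench: plywood table 120 x 120 mm on two cheeks with feet (120 x 140 mm over all), top at 100 mm, with a round through hole 51 mm wide at its centre for the rod's shaft. Origin on the bench under the hole, z up. With the rod hung in it, the rod's foot is 5 mm above the bench.
- glue: Bystander: yellow glue bottle, 60 mm diameter, 160 mm tall, standing beyond the work. Origin under its foot.
- screwdriver: Bystander: red-handled screwdriver, 200 mm long, lying on the bench on the robot's side. Origin under its middle, handle to its -x.
- sander: Bystander: cork sanding block with wooden grip, 110 x 65 x 45 mm, on the left. Origin under its centre.
- tin: Bystander: steel tin with blue label, 90 mm diameter, 100 mm tall, on the right. Origin under its foot.
Not all that is in view belongs to the job. What is meant by the rod is not pink, purple or red, and is the smaller of those in its own colour.

How it is judged:
By the outcome, as a careful person would: the job done as asked, in the order asked, and still so for the second after the job is handed in, with the robot touching nothing.
It also fails if it takes over 48 s, if anything falls off the work surface, if the arm or the gripper's body presses on something with over 40 N, if the wrist force passes 120 N, or if a joint passes its speed limit or range.

## Robot

A 6-joint arm with a two-finger parallel gripper is mounted at the origin on the work surface. World frame = base frame: x ahead of the robot, y to its left, z up, the work surface at z = 0. Lengths are in m, angles in degrees, forces in N, time in s.
With the tool pointing down it reaches from about 0.4 to 0.825 m from the base axis. Payload 7 kg.
Tool frame: the origin (TCP) lies midway between the tips of the shut fingers; the grasp point (between the pads) lies 19 mm behind it (grip_depth is the distance from the TCP to the grasp point, in m); z points along the fingers, y is the direction in which the jaws open and shut (so a half turn about z gives the same grasp; the last joint's range is limited). The gripper opens to 88 mm and grips with 3 to 60 N. Pads are 19 mm wide; open, the fingers measure 130 mm over their backs; the gripper's body (78 mm by 193 mm) begins 47 mm behind the grasp point.
Start: joints at [-53.795, 20.546, 0.682, 0, -70.136, -16.507], TCP at [0.227, -0.635, 0.227] pointing down, gripper open.
Joint ranges: [-176.03, 176.03], [-82.01, 121.73], [-58.28, 71.71], [-173.87, 95.51], [-174.79, -0.11], [-173.66, 173.66]. Speed limits (degrees/s): [136.94, 136.94, 172.46, 180, 180, 180].

## Interface

Orientations are given as [roll, pitch, yaw] about the fixed x, y, z axes, in that order (R = Rz(yaw) Ry(pitch) Rx(roll)).
In Python, from plant import * gives the robot as it stands.
- The arm moves only by the shell command python3 -m inch 'ROWS'. ROWS is JSON, a list of rows, each an object of numbers: "ax", "ay", "az": the turn, a rotation vector about the tool's x, y, z in degrees; "dx", "dy", "dz": the shift along the tool's x, y, z in mm; "fingers": the finger opening in mm, from 0 to 87.6. In form: [{"ax": .., "ay": .., "az": .., "dx": .., "dy": .., "dz": .., "fingers": ..}, ...]. A call has 1 to 8 rows; each row is the pose to reach, as a shift and turn from the pose commanded when the call began, along the tool's axes at that moment; what a row does not reach only later rows make up. A row lasts 1/8 s, in which the tool goes at most 62.5 mm and 10.7 degrees, less where a joint would pass 70% of its speed; a pose out of reach is approached as far as the arm can. A call with a gripper value outside its range is refused whole. The fingers move at their own pace and stop on an object; the grip force is fixed at half the most. Time passes only in rows, so rows that repeat a pose let the fingers close. It gives the time, the measured TCP pose, the force and the opening at its end, in the units of the state.
- get_obs(): the state, without advancing time (a new reading comes with each control period).
- snapshot(name): name is "side" or "top" or "wrist"; returns a dict with "image" (400x640x3 uint8, red, green, blue), "fx", "fy", "cx", "cy" (pixels), "rvec" (rotation vector, rad) and "tvec" (3), from world to camera coordinates, as OpenCV has them. Camera axes: x right, y down, z forward; pixel columns grow to the right and rows downward; lengths in m; the calibration is good to about 2 mm. A picture is of the moment at which its call begins. There is no depth.
- close_job(): hands the job in, once; it reports no verdict.
Trained networks look in the newest picture that a camera, given by its name, has taken for a name from the list of things; names that differ only in an ending like _2 or _b are one class to them, and where a whole thing is asked for, a point or a joint stands for the part that bears it (a point fixed in the world has none). Each returns a list of dicts, best first, with "score" (0 to 1); they miss things now and then, are a little off and sometimes report something else, mostly with a low value. They report only what shows in the picture. A call takes as long as a camera call. They do not tell look-alikes from the thing itself.
- search_frame(target, camera): "bbox" ([centre column, centre row, width, height] in pixels, round what is visible of it).
- trace(target, camera): "mask" (400x640 bool, what is visible of it) and "bbox" ([centre column, centre row, width, height] in pixels, round what is visible of it).
- landmark_of(target, camera): "position" ([column, row] in pixels: a listed point, or the origin of a listed thing).
The state is a dict: "clock": time; "joint_pos": joint angles; "qvel": joint speeds; "tau": joint torques, N m; "tool_pos": TCP position; "orientation": TCP orientation; "force": force on the tool from outside, world axes, zero at the start; "moment": the same for the moment, N m; "opening": finger opening in m.
Only numpy, scipy, OpenCV 4.12 (cv2) and the standard library are available. Lean on these libraries where they do the work, as an engineer would, in place of code of your own. Each camera call takes 0.05 s, during which the arm holds its last target.

## Working session

There is one attempt and no reset: what is moved stays moved. The work goes in short steps, Python scripts to look and compute and a shell command to move; the robot and the scene stay as the last step left them, time stands still between calls to the robot, and variables do not carry over. Pictures are saved under pics/ and viewed, and the job is handed in when it is done.

```bash
ls; mkdir -p pics; cat > h.py <<'E'
from plant import *
import numpy as np, cv2
from scipy.spatial.transform import Rotation as R
def snap(n,f=None):
    s=snapshot(n)
    if f: cv2.imwrite('pics/'+f,s['image'][:,:,::-1])
    return s
def proj(s,p):
    K=np.array([[s['fx'],0,s['cx']],[0,s['fy'],s['cy']],[0,0,1.]])
    return cv2.projectPoints(np.array(p,float).reshape(-1,3),np.array(s['rvec'],float),np.array(s['tvec'],float),K,None)[0].reshape(-1,2)
def ray(s,px):
    Rm=cv2.Rodrigues(np.array(s['rvec'],float))[0]; t=np.array(s['tvec'],float)
    o=-Rm.T@t; d=Rm.T@np.array([(px[0]-s['cx'])/s['fx'],(px[1]-s['cy'])/s['fy'],1]); return o,d/np.linalg.norm(d)
def atz(s,px,z):
    o,d=ray(s,px); return o+d*(z-o[2])/d[2]
def tri(a,b):
    (o1,d1),(o2,d2)=a,b
    A=np.c_[d1,-d2]; x=np.linalg.lstsq(A,o2-o1,rcond=None)[0]
    p,q=o1+d1*x[0],o2+d2*x[1]; return (p+q)/2,np.linalg.norm(p-q)
E
python3 - <<'E'
from h import *
ss={}
for n in ("side","top","wrist"):
    s=snap(n,n+'0.png')
    o,d=ray(s,(320,200)); print(n,o.round(3),d.round(3),s['fx'])
    for t in ("rod","stand","magazine","glue","tin"):
        print(t,[(round(r['score'],2),np.round(r['bbox']).tolist()) for r in search_frame(t,n)])
    for t in ("rod_foot","rod","tube_mouth","tube_floor","stand","magazine","upper_plug_top"):
        print('  L',t,[(round(r['score'],2),np.round(r['position'],1).tolist()) for r in landmark_of(t,n)])
print(get_obs())
E
```

```text
pics
side [0.477 0.771 0.767] [ 0.094 -0.769 -0.632] 375.9715828808593
rod [(0.78, [366.0, 228.0, 37.0, 53.0]), (0.78, [374.0, 271.0, 44.0, 79.0]), (0.66, [221.0, 276.0, 28.0, 47.0]), (0.55, [237.0, 241.0, 31.0, 44.0])]
stand []
magazine [(0.83, [331.0, 170.0, 61.0, 71.0]), (0.59, [293.0, 253.0, 32.0, 29.0])]
glue [(0.81, [250.0, 203.0, 26.0, 49.0])]
tin [(0.78, [343.0, 140.0, 23.0, 25.0])]
  L rod_foot [(0.92, [224.8, 298.3]), (0.71, [368.3, 304.7]), (0.69, [240.9, 265.3])]
  L rod [(0.89, [240.3, 263.0]), (0.84, [367.6, 301.3]), (0.83, [230.6, 299.1])]
  L tube_mouth [(0.82, [352.0, 143.9]), (0.53, [250.0, 224.3]), (0.47, [341.5, 154.3])]
  L tube_floor [(0.98, [323.8, 182.0])]
  L stand [(0.75, [296.3, 285.4])]
  L magazine [(0.79, [322.3, 197.0])]
  L upper_plug_top []
top [ 0.415 -0.014  1.121] [ 0.165  0.    -0.986] 360.96745924574583
rod [(0.96, [281.0, 249.0, 30.0, 28.0]), (0.81, [268.0, 143.0, 22.0, 27.0]), (0.65, [234.0, 257.0, 31.0, 34.0]), (0.62, [230.0, 143.0, 23.0, 25.0]), (0.56, [252.0, 193.0, 21.0, 24.0]), (0.22, [384.0, 215.0, 52.0, 57.0])]
stand [(0.62, [250.0, 194.
[... 846 characters left out ...]
and []
  L magazine []
  L upper_plug_top []
{'clock': 1.95, 'joint_pos': array([-5.37948216e+01,  2.05461530e+01,  6.82359461e-01,  1.65860049e-03,
       -7.01355982e+01, -1.65068159e+01]), 'qvel': array([ 0.06454584,  0.04190706,  0.0612063 , -0.06002737,  0.01909376,
       -0.03954736]), 'tau': array([-2.51165628e-03, -5.82368481e+01,  2.93293530e+01,  7.00281322e+00,
        1.25335428e-02, -2.30275583e-05]), 'tool_pos': array([ 0.22749152, -0.6354975 ,  0.22657186]), 'orientation': array([-1.79998974e+02, -1.32281033e-03, -1.60301074e+02]), 'force': array([-1.57662112,  0.33262068,  0.09057503]), 'moment': array([-0.03003211, -0.00017123,  0.00835809]), 'opening': 0.08766042942454622}
```

View pics/side0.png

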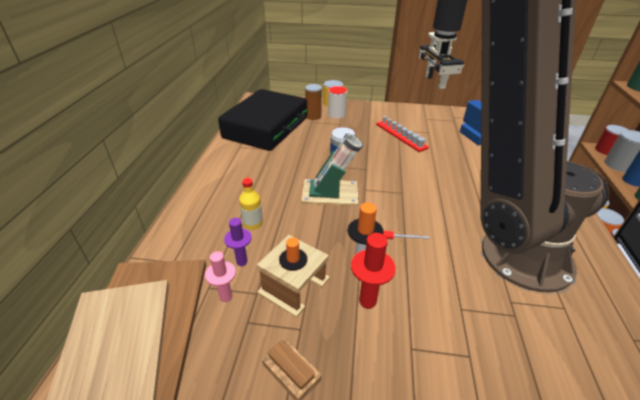

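View pics/top0.png

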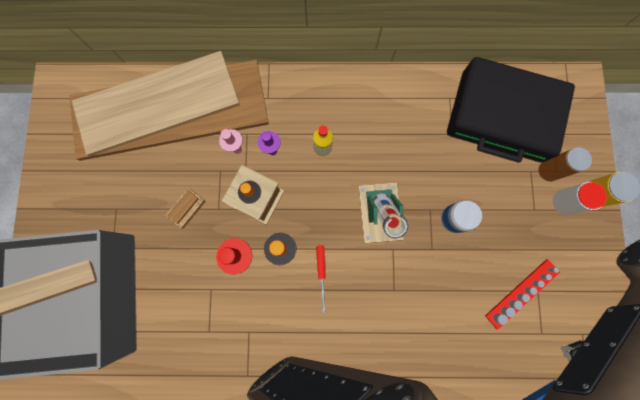

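```bash
python3 - <<'E'
import cv2
a=cv2.imread('pics/side0.png')[180:330,190:410]; cv2.imwrite('pics/side0c.png',cv2.resize(a,None,fx=3.6,fy=3.6,interpolation=cv2.INTER_CUBIC))
a=cv2.imread('pics/top0.png')[115:290,200:420]; cv2.imwrite('pics/top0c.png',cv2.resize(a,None,fx=3.4,fy=3.4,interpolation=cv2.INTER_CUBIC))
E
```

```text
(no output)
```

View pics/side0c.png

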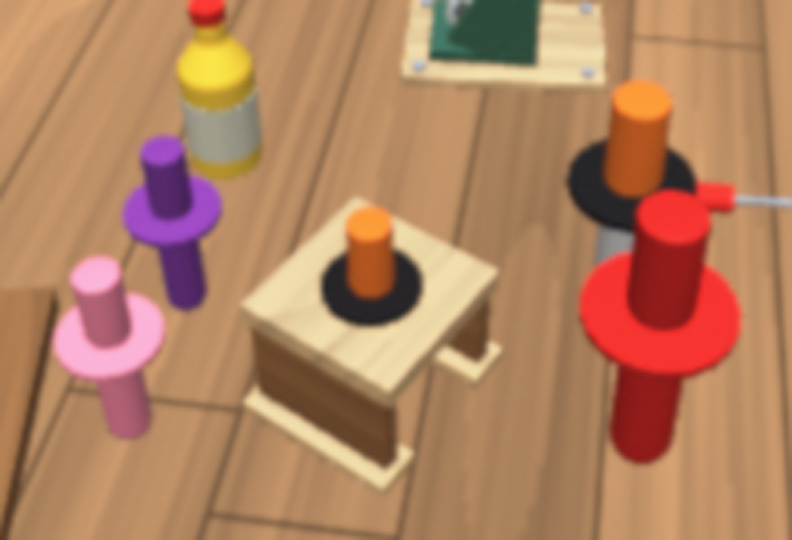

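View pics/top0c.png

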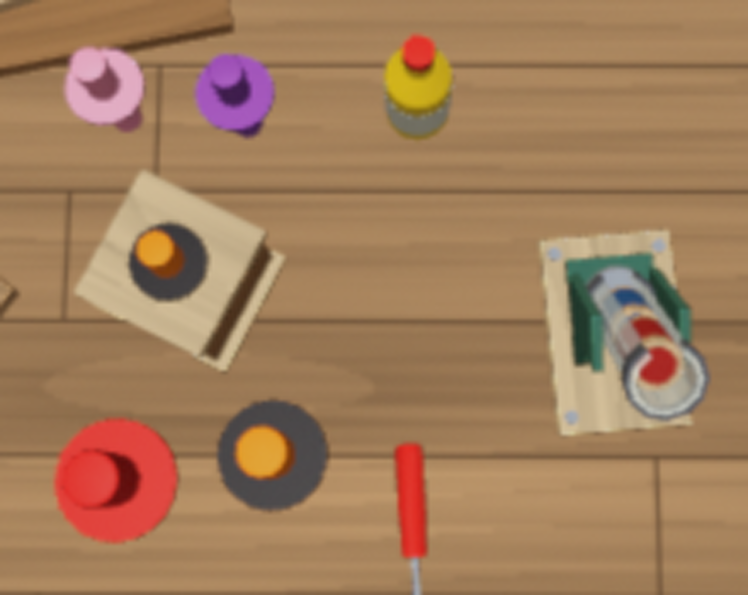

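Candidate rods: pink (top 230,143), purple (268,143), red (234,257), large orange with a black guard (281,249), and small orange in the stand (250,190). The last one fits: it is orange, the smaller of the two oranges, and it hangs in the plywood stand. The crops confirm this. Next I'll locate things.

```bash
python3 - <<'E'
from h import *
A=snap("side"); T=snap("top")
g=lambda f,t,c:[(round(r['score'],2),np.round(r['bbox'] if 'bbox' in r else r['position'],1).tolist()) for r in f(t,c)]
print(get_obs()['clock'])
# stand top corners & guard from colour in the top image
im=T['image'].astype(int); hsv=cv2.cvtColor(T['image'],cv2.COLOR_RGB2HSV)
m=np.zeros(hsv.shape[:2],bool); m[165:225,220:290]=1
ora=m&(hsv[...,0]<20)&(hsv[...,1]>200)&(hsv[...,2]>200)
ys,xs=np.nonzero(ora); print('orange top px',xs.mean(),ys.mean(),len(xs), atz(T,(xs.mean(),ys.mean()),0.161))
c,_=cv2.findContours(((hsv[...,2]<90)&m|(m&(hsv[...,0]<20)&(hsv[...,1]>200))).astype(np.uint8),0,2)
for k in c:
    if len(k)>8: e=cv2.fitEllipse(k); print('guard ell',e,atz(T,e[0],.106))
im=A['image']; hs=cv2.cvtColor(im,cv2.COLOR_RGB2HSV)
m=np.zeros(hs.shape[:2],bool); m[230:285,265:325]=1
o2=m&(hs[...,0]<20)&(hs[...,1]>180)&(hs[...,2]>215)
ys2,xs2=np.nonzero(o2); print('side orange top',xs2.mean(),ys2.mean(),len(xs2),atz(A,(xs2.mean(),ys2.mean()),.161))
print('tri handle end',tri(ray(T,(xs.mean(),ys.mean())),ray(A,(xs2.mean(),ys2.mean()))))
for n,(a,b) in dict(stand=((296.3,285.4),(255.3,195.1)),mouth=((352,143.9),(400.3,224.3)),floor=((323.8,182),(380.4,203)),mag=((322.3,197),(375.3,204.2))).items():
    print(n,tri(ray(A,a),ray(T,b)))
for t,z in (("glue",0),("tin",0),("sander",0),("screwdriver",0),("rod",0),):
    for c,s in (("top",T),("side",A)):
        print(t,c,[(r['score'],atz(s,r['position'],z).round(3)) for r in landmark_of(t,c)])
E
```

```text
2.05
orange top px 244.8709677419355 187.48387096774192 62 [0.60926871 0.19001154 0.161     ]
guard ell ((269.5986633300781, 203.8053436279297), (2.7590596675872803, 44.21915817260742), 28.198944091796875) [0.57326517 0.12941687 0.106     ]
guard ell ((249.424560546875, 191.9251708984375), (19.54332160949707, 21.01688003540039), 66.68115234375) [0.60749434 0.18817536 0.106     ]
side orange top 292.0126582278481 242.43037974683546 79 [0.60935314 0.19115651 0.161     ]
tri handle end (array([0.60951783, 0.19022373, 0.16001584]), np.float64(9.712938020959986e-05))
stand (array([0.60993195, 0.1888166 , 0.00796805]), np.float64(0.012053958445483884))
mouth (array([ 0.50639918, -0.22326385,  0.18173949]), np.float64(0.004646235675803241))
floor (array([ 0.58478444, -0.19517216,  0.05000374]), np.float64(0.0018858824615339456))
mag (array([ 0.58883332, -0.18855658, -0.00665849]), np.float64(0.0040776972785795335))
glue top [(0.78, array([ 0.784, -0.017,  0.   ])), (0.46, array([ 0.515, -0.252,  0.   ])), (0.37, array([0.61 , 0.191, 0.   ]))]
glue side [(0.8, array([ 0.787, -0.034,  0.   ]))]
tin top [(0.75, array([ 0.546, -0.43 ,  0.   ])), (0.6, array([0.619, 0.191, 0.   ])), (0.45, array([0.57 , 0.406, 0.   ]))]
tin side [(0.58, array([ 0.55 , -0.436,  0.   ]))]
sander top [(0.35, array([0.616, 0.195, 0.   ]))]
sander side [(0.72, array([0.568, 0.407, 0.   ]))]
screwdriver top [(0.87, array([ 0.366, -0.024,  0.   ]))]
screwdriver side [(0.55, array([ 0.36 , -0.029,  0.   ]))]
rod top [(0.94, array([0.449, 0.102, 0.   ])), (0.82, array([0.421, 0.218, 0.   ])), (0.76, array([0.621, 0.188, 0.   ])), (0.73, array([0.766, 0.241, 0.   ])), (0.64, array([0.769, 0.141, 0.   ]))]
rod side [(0.95, array([0.43 , 0.204, 0.   ])), (0.65, array([ 0.76 ,  0.257, -0.   ])), (0.59, array([0.77 , 0.132, 0.   ])), (0.54, array([ 0.365, -0.034,  0.   ]))]
```

```bash
python3 - <<'E'
import cv2
a=cv2.imread('pics/side0.png')[120:210,290:370]; cv2.imwrite('pics/side0m.png',cv2.resize(a,None,fx=6,fy=6,interpolation=cv2.INTER_CUBIC))
a=cv2.imread('pics/top0.png')[175:250,350:420]; cv2.imwrite('pics/top0m.png',cv2.resize(a,None,fx=8,fy=8,interpolation=cv2.INTER_CUBIC))
E
```

```text
(no output)
```

View pics/side0m.png

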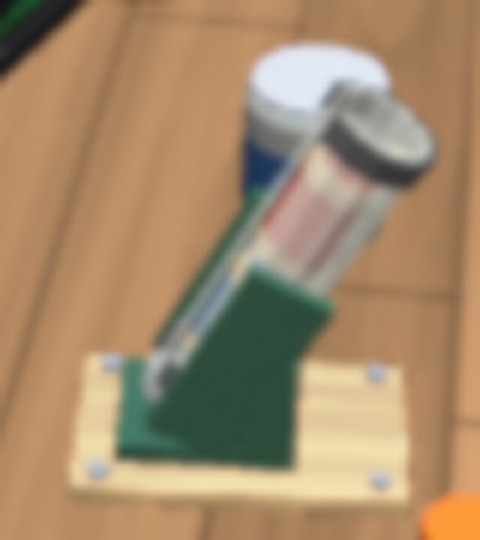

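View pics/top0m.png

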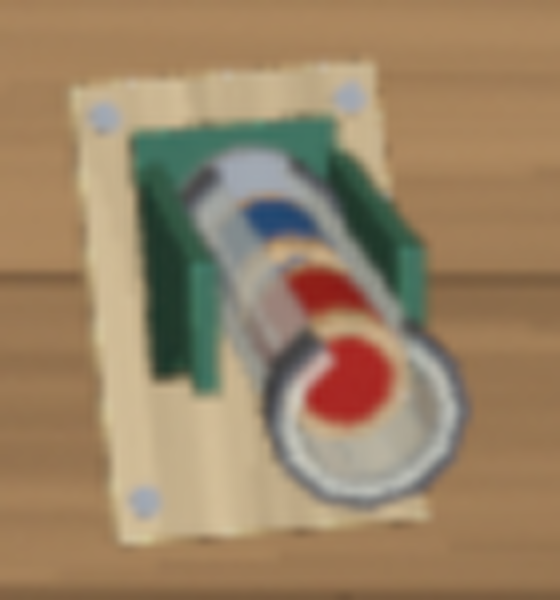

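```bash
cat > fit.py <<'E'
from h import *
from scipy.optimize import least_squares
A=snap("side"); T=snap("top")
tc=np.array([(72,88),(375,65),(430,518),(120,543)])/8.+[350,175]-.4
sc=np.array([(86,353),(403,367),(408,488),(73,480)])/6.+[290,120]-.4
mt=np.array([367,416])/8.+[350,175]-.4
ms=np.array([388,132])/6.+[290,120]-.4
# top image: up=+x, left=+y : corners (+x,+y),(+x,-y),(-x,-y),(-x,+y)
cor=np.array([(.09,.06),(.09,-.06),(-.09,-.06),(-.09,.06)])
# side image: camera at +y looking -y: right = -x ; far = -y
ids=[1,2,3,0] # far-left(+x,-y), far-right(-x,-y), near-right(-x,+y), near-left(+x,+y)
def pts(p):
    x,y,w,xo,hb=p; Rz=R.from_euler('z',w).as_matrix()
    B=np.c_[cor+[xo,0],np.full(4,hb)]@Rz.T+[x,y,0]
    M=Rz@[-.089,0,.203]+[x,y,0]
    return B,M
def f(p,v=False):
    B,M=pts(p)
    r=np.r_[(proj(T,B)-tc).ravel(),(proj(A,B[ids])-sc).ravel(),1*(proj(T,M)-mt).ravel(),1*(proj(A,M)-ms).ravel()]
    return r
s=least_squares(f,[.585,-.195,.1,0,.015],loss='soft_l1')
print(s.x,np.degrees(s.x[2])); print(s.fun.reshape(-1,2).round(1)); print(pts(s.x)[1])
# stand corners, top plate z=.1
st=np.array([(146,171),(265,235),(222,362),(77,291)])/3.4+[200,115]-.4
print(np.array([atz(T,q,.1) for q in st]).round(3))
E
python3 fit.py
```

```text
[ 0.58811107 -0.19887785  0.08718938 -0.02510484  0.01634716] 4.995583663356281
[[-0.3 -0.5]
 [ 0.2 -0.8]
 [ 0.2  0.2]
 [-0.4  0.4]
 [ 0.2 -0.5]
 [ 0.3 -0.8]
 [ 0.7  1.6]
 [-0.6  0.6]
 [ 0.2  0.5]
 [-0.6 -1. ]]
[ 0.49944914 -0.20662788  0.203     ]
[[0.689 0.212 0.1  ]
 [0.633 0.109 0.1  ]
 [0.524 0.142 0.1  ]
 [0.584 0.267 0.1  ]]
```

```bash
cat > mv.py <<'E'
from h import *
def cur(o=None):
    o=o or get_obs(); return np.array(o['tool_pos']),R.from_euler('xyz',o['orientation'],degrees=True)
def rot(zdir,ydir):
    z=np.array(zdir,float); z/=np.linalg.norm(z); y=np.array(ydir,float); y-=z*(y@z); y/=np.linalg.norm(y)
    return R.from_matrix(np.c_[np.cross(y,z),y,z])
def plan(p,Rt):
    p0,R0=cur(); d=R0.inv().apply(np.array(p)-p0)*1000; a=(R0.inv()*Rt).as_rotvec(degrees=True)
    print('dx dy dz',d.round(1),'ax ay az',a.round(1),'dist',np.linalg.norm(d).round(),'ang',np.linalg.norm(a).round(1))
E
python3 - <<'E'
from mv import *
plan([.43,-.2,.36],rot([0,0,-1],[0,1,0]))
E
```

```text
dx dy dz [-337.4  341.8 -133.4] ax ay az [ 0.   0.  19.7] dist 498.0 ang 19.7
```

```bash
python3 -m inch '[{"dx":-20,"dy":20,"dz":-40,"az":4,"fingers":80},{"dx":-60,"dy":60,"dz":-75,"az":9,"fingers":80},{"dx":-100,"dy":100,"dz":-105,"az":15,"fingers":80},{"dx":-140,"dy":140,"dz":-133,"az":19.7,"fingers":80},{"dx":-180,"dy":182,"dz":-133,"az":19.7,"fingers":80},{"dx":-222,"dy":225,"dz":-133,"az":19.7,"fingers":80},{"dx":-264,"dy":268,"dz":-133,"az":19.7,"fingers":80},{"dx":-306,"dy":310,"dz":-133,"az":19.7,"fingers":80}]' && python3 -m inch '[{"dx":-30,"dy":20,"dz":0,"fingers":80},{"dx":-30,"dy":20,"dz":0,"fingers":80}]'
python3 - <<'E'
from mv import *
s=snap('wrist','w1.png')
for t in ("tube_mouth","tube_floor","magazine","upper_plug_top"): print(t,[(round(r['score'],2),np.round(r['position'],1).tolist()) for r in landmark_of(t,'wrist')])
M=np.array([0.4994,-0.2066,.203]);F=np.array([.588,-.1989,.035])
print(proj(s,[M,F]), cur()[0],cur()[1].as_euler('xyz',degrees=True),get_obs()['joint_pos'].round(1))
E
```

```text
tube_mouth []
tube_floor []
magazine []
upper_plug_top []
[[636.92094998 607.67136884]
 [507.00446168 477.68806042]] [ 0.22748165 -0.63547712  0.22653969] [ 1.79997300e+02 -9.36413247e-04 -1.60301709e+02] [-53.8  20.5   0.7   0.  -70.1 -16.5]$[0]: bad value
```

View pics/w1.png

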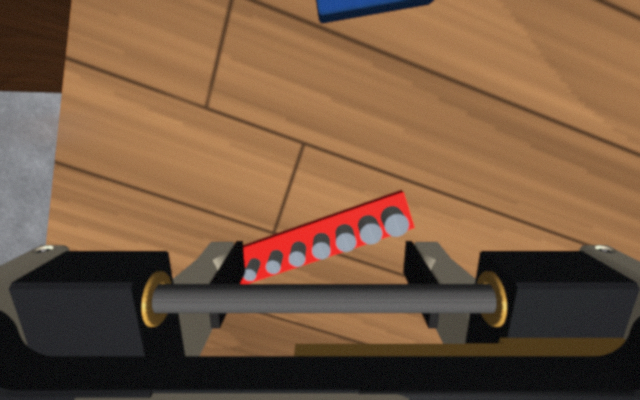

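The arm did not move: a row needs all seven values. The picture still shows the start view, with the red tray at about (330,235).

```bash
python3 -m inch '[{"ax":0,"ay":0,"az":4,"dx":-20,"dy":20,"dz":-40,"fingers":80},{"ax":0,"ay":0,"az":9,"dx":-60,"dy":60,"dz":-75,"fingers":80},{"ax":0,"ay":0,"az":15,"dx":-100,"dy":100,"dz":-105,"fingers":80},{"ax":0,"ay":0,"az":19.7,"dx":-140,"dy":140,"dz":-133,"fingers":80},{"ax":0,"ay":0,"az":19.7,"dx":-180,"dy":182,"dz":-133,"fingers":80},{"ax":0,"ay":0,"az":19.7,"dx":-222,"dy":225,"dz":-133,"fingers":80},{"ax":0,"ay":0,"az":19.7,"dx":-264,"dy":268,"dz":-133,"fingers":80},{"ax":0,"ay":0,"az":19.7,"dx":-306,"dy":310,"dz":-133,"fingers":80}]' && python3 -m inch '[{"ax":0,"ay":0,"az":0,"dx":-38,"dy":20,"dz":0,"fingers":80},{"ax":0,"ay":0,"az":0,"dx":-38,"dy":20,"dz":0,"fingers":80}]'
python3 - <<'E'
from mv import *
s=snap('wrist','w2.png')
for t in ("tube_mouth","tube_floor","magazine","upper_plug_top"): print(t,[(round(r['score'],2),np.round(r['position'],1).tolist()) for r in landmark_of(t,'wrist')])
M=np.array([0.4994,-0.2066,.203]);F=np.array([.588,-.1989,.035])
print(proj(s,[M,F]), cur()[0],cur()[1].as_euler('xyz',degrees=True),get_obs()['joint_pos'].round(1))
E
```

```text
clock: 3.9
tool_pos: [0.4115, -0.2386, 0.36]
orientation: [-180.0, 0.1, 180.0]
force: [1.5, -0.2, -0.6]
opening: 0.0797
clock: 4.15
tool_pos: [0.4508, -0.2187, 0.3592]
orientation: [180.0, -0.0, -179.8]
force: [-0.2, 0.7, -0.9]
opening: 0.08
tube_mouth [(0.73, [457.4, 96.2]), (0.66, [333.6, 230.0])]
tube_floor [(0.8, [339.1, 239.4])]
magazine [(0.71, [334.2, 230.2]), (0.35, [453.9, 95.3])]
upper_plug_top [(0.91, [337.3, 232.1])]
[[334.98826913 229.65165873]
 [335.3837122  240.2682682 ]] [ 0.44846573 -0.22104623  0.35972225] [-1.79997187e+02  9.14321664e-03  1.79938568e+02] [ -3.7   0.2  -7.5   0.  -82.2 -86.4]
```

View pics/w2.png

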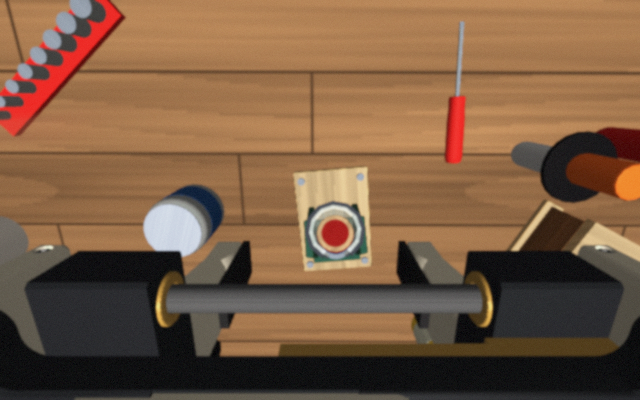

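The wrist view looks straight down the tube. The collar sits at about (334,230) and the fit predicted (335,230), so the mouth pose is confirmed. Next is the stand.

```bash
python3 - <<'E'
from mv import *
plan([.609,.1895,.28],rot([0,0,-1],[0,1,0]))
E
```

```text
dx dy dz [-160.1  410.7   79.7] ax ay az [-0.   0.  -0.1] dist 448.0 ang 0.1
```

```bash
python3 -m inch '[{"ax":0,"ay":0,"az":0,"dx":-20,"dy":55,"dz":0,"fingers":84},{"ax":0,"ay":0,"az":0,"dx":-40,"dy":110,"dz":0,"fingers":84},{"ax":0,"ay":0,"az":0,"dx":-62,"dy":165,"dz":0,"fingers":84},{"ax":0,"ay":0,"az":0,"dx":-84,"dy":220,"dz":0,"fingers":84},{"ax":0,"ay":0,"az":0,"dx":-106,"dy":275,"dz":10,"fingers":84},{"ax":0,"ay":0,"az":0,"dx":-130,"dy":330,"dz":30,"fingers":84},{"ax":0,"ay":0,"az":0,"dx":-150,"dy":382,"dz":55,"fingers":84},{"ax":0,"ay":0,"az":0,"dx":-160,"dy":411,"dz":80,"fingers":84}]'
python3 -m inch '[{"ax":0,"ay":0,"az":0,"dx":0,"dy":0,"dz":0,"fingers":84}]'
python3 - <<'E'
from mv import *
s=snap('wrist','w3.png'); t=snap('top','t3.png')
print(proj(s,[[.609,.1895,.161],[.609,.1895,.106]]))
plan([.609,.1895,.115],rot([0,0,-1],[0,1,0]))
E
```

```text
clock: 5.4
tool_pos: [0.6098, 0.1919, 0.2784]
orientation: [-180.0, -0.0, 180.0]
force: [0.0, -0.8, 0.4]
opening: 0.0843
clock: 5.52
tool_pos: [0.6085, 0.191, 0.2763]
orientation: [-179.9, -0.3, -180.0]
force: [-0.4, -1.0, 0.1]
opening: 0.0839
[[322.3890199  197.8794759 ]
 [322.66371652 183.0262792 ]]
dx dy dz [  0.2   0.  164.6] ax ay az [-0. -0. -0.] dist 165.0 ang 0.1
```

View pics/w3.png

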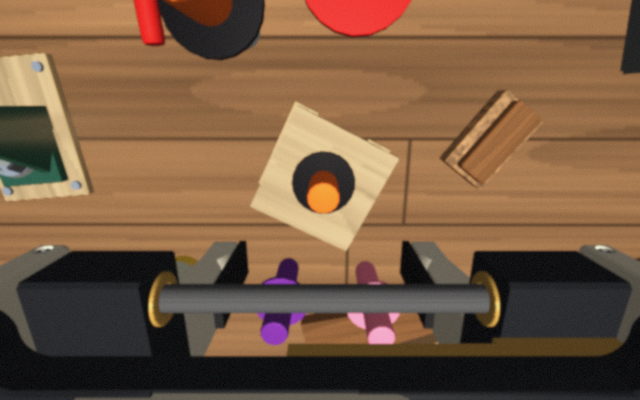

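Handle end at (323,196), as predicted at (322,198). Descending to grasp it.

```bash
python3 -m inch '[{"ax":0,"ay":0,"az":0,"dx":0,"dy":0,"dz":40,"fingers":84},{"ax":0,"ay":0,"az":0,"dx":0,"dy":0,"dz":85,"fingers":84},{"ax":0,"ay":0,"az":0,"dx":0,"dy":0,"dz":125,"fingers":84},{"ax":0,"ay":0,"az":0,"dx":0,"dy":0,"dz":150,"fingers":84},{"ax":0,"ay":0,"az":0,"dx":0,"dy":0,"dz":164.5,"fingers":84},{"ax":0,"ay":0,"az":0,"dx":0,"dy":0,"dz":164.5,"fingers":84}]'
python3 -m inch '[{"ax":0,"ay":0,"az":0,"dx":0,"dy":0,"dz":0,"fingers":20},{"ax":0,"ay":0,"az":0,"dx":0,"dy":0,"dz":0,"fingers":20},{"ax":0,"ay":0,"az":0,"dx":0,"dy":0,"dz":0,"fingers":20},{"ax":0,"ay":0,"az":0,"dx":0,"dy":0,"dz":0,"fingers":20},{"ax":0,"ay":0,"az":0,"dx":0,"dy":0,"dz":0,"fingers":20},{"ax":0,"ay":0,"az":0,"dx":0,"dy":0,"dz":0,"fingers":20}]'
python3 - <<'E'
from mv import *
s=snap('side','s4.png'); o=get_obs(); print(o['opening'],o['tool_pos'],o['force'])
cv2.imwrite('pics/s4c.png',cv2.resize(s['image'][130:310,230:400,::-1],None,fx=3.3,fy=3.3,interpolation=cv2.INTER_CUBIC))
E
```

```text
clock: 6.38
tool_pos: [0.6092, 0.1897, 0.1154]
orientation: [-180.0, 0.0, 179.9]
force: [-0.3, 0.8, 0.2]
opening: 0.0839
clock: 7.12
tool_pos: [0.6091, 0.1905, 0.115]
orientation: [-180.0, -0.0, 180.0]
force: [-0.5, 2.0, 0.3]
opening: 0.0295
0.029399228037043257 [0.60908531 0.19048339 0.11502491] [-1.08289465  1.27369539  0.16888474]
```

View pics/s4c.png

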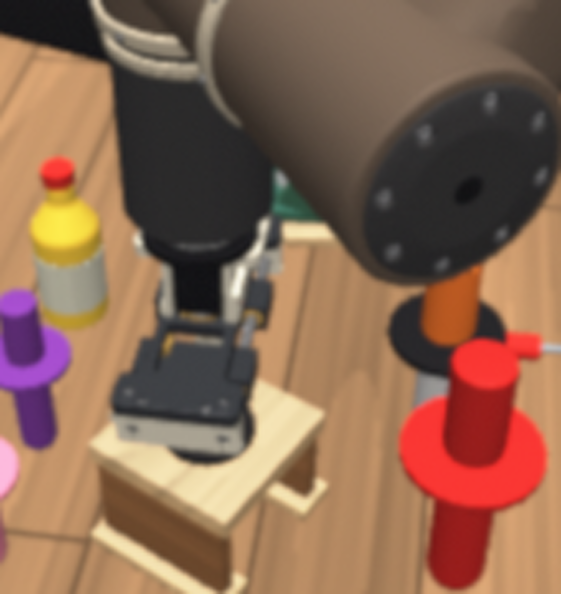

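```bash
python3 -m inch '[{"ax":0,"ay":0,"az":0,"dx":0,"dy":0,"dz":-25,"fingers":20},{"ax":0,"ay":0,"az":0,"dx":0,"dy":0,"dz":-65,"fingers":20},{"ax":0,"ay":0,"az":0,"dx":0,"dy":0,"dz":-115,"fingers":20},{"ax":0,"ay":0,"az":0,"dx":0,"dy":0,"dz":-165,"fingers":20},{"ax":0,"ay":0,"az":0,"dx":0,"dy":0,"dz":-210,"fingers":20},{"ax":0,"ay":0,"az":0,"dx":0,"dy":0,"dz":-240,"fingers":20},{"ax":0,"ay":0,"az":0,"dx":0,"dy":0,"dz":-240,"fingers":20}]'
cat >> mv.py <<'E'
M=np.array([0.4994,-0.2066,.203]); w=np.radians(5)
u=np.array([-.4695*np.cos(w),-.4695*np.sin(w),.8829]); yt=[-np.sin(w),np.cos(w),0]
RT=rot(-u,yt)
E
python3 - <<'E'
from mv import *
s=snap('side','s5.png'); 
cv2.imwrite('pics/s5c.png',s['image'][:,:,::-1])
p=M+.2*u; print(p,get_obs()['force'])
plan(p,RT)
E
```

```text
clock: 8.05
tool_pos: [0.6098, 0.1908, 0.3578]
orientation: [179.9, 0.2, -180.0]
force: [-0.5, 0.0, -2.5]
opening: 0.0298
[ 0.40585732 -0.21478392  0.37958   ] [-0.17483667  0.15831977 -1.33883457]
dx dy dz [ 203.2 -405.5  -24.7] ax ay az [ -1.2 -27.9  -4.9] dist 454.0 ang 28.4
```

View pics/s5c.png

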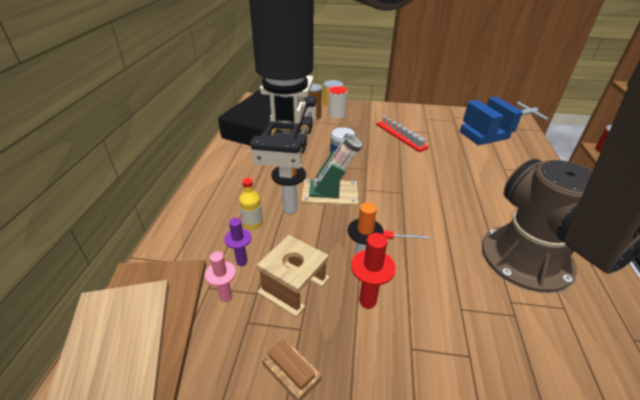

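The rod is held upright in the gripper and the stand's hole is empty at about (293,261). Going to above the mouth, tilting on the way.

```bash
python3 -m inch '[{"ax":0,"ay":0,"az":0,"dx":15,"dy":-35,"dz":-10,"fingers":20},{"ax":0,"ay":-3,"az":0,"dx":40,"dy":-85,"dz":-25,"fingers":20},{"ax":0,"ay":-7,"az":-1,"dx":67,"dy":-138,"dz":-25,"fingers":20},{"ax":0,"ay":-12,"az":-2,"dx":95,"dy":-192,"dz":-25,"fingers":20},{"ax":0,"ay":-17,"az":-3,"dx":122,"dy":-245,"dz":-25,"fingers":20},{"ax":-1,"ay":-22,"az":-4,"dx":150,"dy":-300,"dz":-25,"fingers":20},{"ax":-1.2,"ay":-26,"az":-4.9,"dx":176,"dy":-352,"dz":-25,"fingers":20},{"ax":-1.2,"ay":-27.9,"az":-4.9,"dx":196,"dy":-390,"dz":-25,"fingers":20}]'
python3 -m inch '[{"ax":0,"ay":0,"az":0,"dx":5,"dy":-14,"dz":0,"fingers":20},{"ax":0,"ay":0,"az":0,"dx":5,"dy":-14,"dz":0,"fingers":20}]'
python3 - <<'E'
from mv import *
s=snap('side','s6.png'); t=snap('top','t6.png');ww=snap('wrist','w6.png')
a=s['image'][90:220,270:420,::-1]; b=t['image'][165:265,340:455,::-1]
cv2.imwrite('pics/s6c.png',np.hstack([cv2.resize(a,(450,390),interpolation=2),cv2.resize(b,(345,300),interpolation=2)[:300].copy() if 0 else cv2.copyMakeBorder(cv2.resize(b,(345,300),interpolation=2),0,90,0,0,0)]))
p,r=cur(); print(p,get_obs()['force'],get_obs()['joint_pos'].round(1))
d=p-M; ax=r.as_matrix()[:,2]; print('axis err deg',np.degrees(np.arccos(-ax@u)),'lateral',(d-u*(d@u)).round(4),'along',d@u)
plan(M+.14*u,RT)
E
```

```text
clock: 9.1
tool_pos: [0.4103, -0.2004, 0.3788]
orientation: [-180.0, 28.0, -175.0]
force: [1.1, -1.0, -1.0]
opening: 0.0295
clock: 9.35
tool_pos: [0.4087, -0.2148, 0.376]
orientation: [179.9, 27.8, -175.2]
force: [0.1, 0.3, -1.4]
opening: 0.0299
[ 0.40978786 -0.2133001   0.37670684] [-0.70572171  0.5037362  -2.29654566] [ -8.8 -18.8 -22.8  -7.5 -59.1 -73.8]
axis err deg 0.47121649333556764 lateral [0.0019 0.0013 0.0011] along 0.19555273659138675
dx dy dz [ 2.  -1.2 55.6] ax ay az [ 0.  -0.2 -0. ] dist 56.0 ang 0.2
```

View pics/s6c.png

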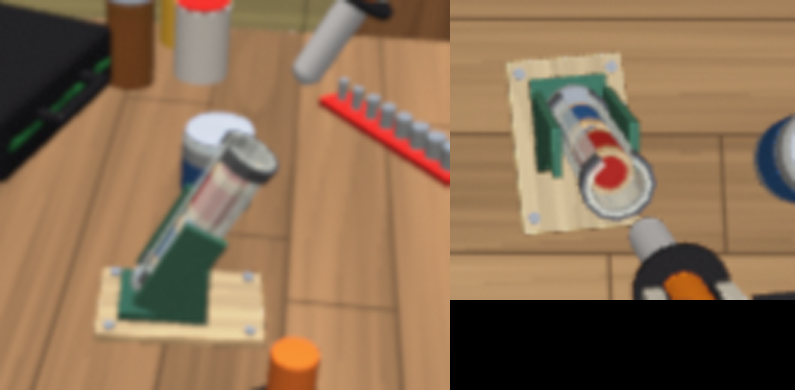

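View pics/w6.png

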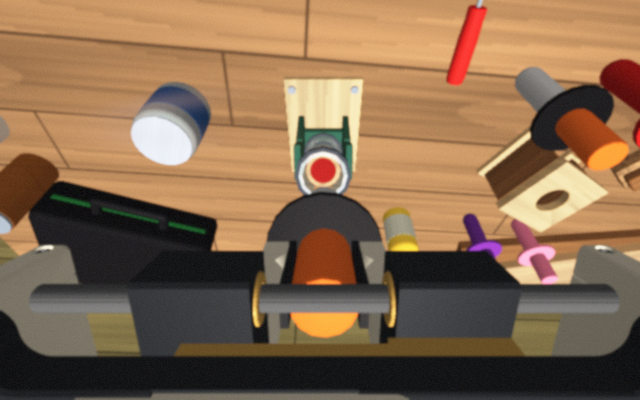

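```bash
python3 - <<'E'
from mv import *
p,r=cur(); s=snap('side');t=snap('top'); f=r.as_matrix()[:,2]
print(proj(s,[p+f*.110]),proj(t,[p+f*.11]), proj(t,[p+f*.095]))
for c in('side','top'):print([(round(q['score'],2),np.round(q['position'],1).tolist()) for q in landmark_of('rod_foot',c)])
E
python3 -m inch '[{"ax":0,"ay":0,"az":0,"dx":1,"dy":-1,"dz":30,"fingers":20},{"ax":0,"ay":-0.2,"az":0,"dx":2,"dy":-1.2,"dz":55.6,"fingers":20},{"ax":0,"ay":-0.2,"az":0,"dx":2,"dy":-1.2,"dz":55.6,"fingers":20}]'
python3 - <<'E'
from mv import *
s=snap('side','s7.png'); t=snap('top','t7.png')
a=s['image'][90:220,290:440,::-1]; b=t['image'][165:265,340:455,::-1]
cv2.imwrite('pics/s7c.png',np.hstack([cv2.resize(a,(450,390),interpolation=2),cv2.copyMakeBorder(cv2.resize(b,(345,300),interpolation=2),0,90,0,0,0)]))
p,r=cur(); d=p-M; print('lateral',(d-u*(d@u)).round(4),'along',d@u,get_obs()['force'])
plan(M+.1*u,RT)
E
```

```text
[[369.30790781 117.55495265]] [[403.8981641  240.67822729]] [[405.60988263 243.43944312]]
[(0.85, [366.7, 305.4]), (0.81, [368.3, 115.1]), (0.67, [240.9, 264.3]), (0.66, [225.4, 296.3]), (0.28, [368.7, 118.3])]
[(0.96, [270.1, 153.3]), (0.88, [243.9, 149.4]), (0.78, [406.3, 241.1])]
clock: 10.07
tool_pos: [0.4338, -0.212, 0.3256]
orientation: [179.9, 27.9, -175.0]
force: [-0.3, -0.4, -1.1]
opening: 0.0294
lateral [ 0.0012 -0.0003  0.0006] along 0.1413728828515314 [ 0.40014895 -0.10934986 -1.47341234]
dx dy dz [ 1.4  0.4 41.4] ax ay az [-0.   0.1  0.1] dist 41.0 ang 0.1
```

View pics/s7c.png

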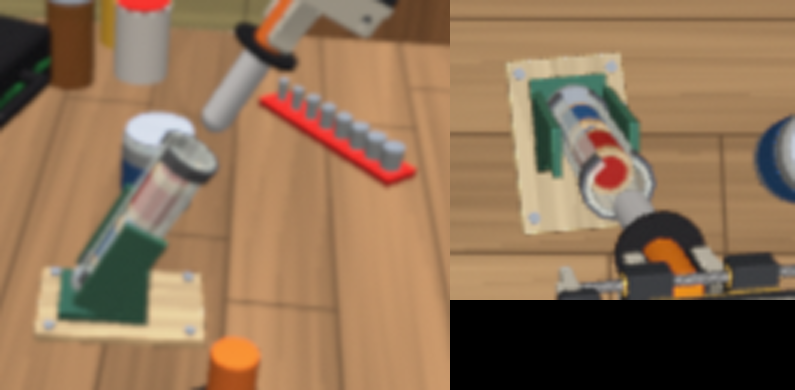

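```bash
python3 -m inch '[{"ax":0,"ay":0,"az":0,"dx":1,"dy":0,"dz":20,"fingers":20},{"ax":0,"ay":0,"az":0,"dx":1.4,"dy":0,"dz":38,"fingers":20},{"ax":0,"ay":0,"az":0,"dx":1.4,"dy":0,"dz":46,"fingers":20},{"ax":0,"ay":0,"az":0,"dx":1.4,"dy":0,"dz":46,"fingers":20}]'
python3 - <<'E'
from mv import *
s=snap('side','s8.png'); t=snap('top','t8.png')
a=s['image'][90:220,290:440,::-1]; b=t['image'][165:265,340:455,::-1]
cv2.imwrite('pics/s8c.png',np.hstack([cv2.resize(a,(450,390),interpolation=2),cv2.copyMakeBorder(cv2.resize(b,(345,300),interpolation=2),0,90,0,0,0)]))
p,r=cur(); d=p-M; f=get_obs()['force'];print('lateral',(d-u*(d@u)).round(4),'along',d@u,f,f@u)
plan(M+.045*u,RT)
E
```

```text
clock: 10.68
tool_pos: [0.4547, -0.2112, 0.287]
orientation: [-180.0, 28.1, -175.0]
force: [0.2, -0.6, -0.9]
opening: 0.0297
lateral [ 0.0001 -0.0008  0.    ] along 0.09570003116489416 [-0.26952513 -0.57326246 -1.77566144] -1.4182132899384803
dx dy dz [ 0.3  0.9 50.7] ax ay az [-0.   0.2  0. ] dist 51.0 ang 0.2
```

View pics/s8c.png

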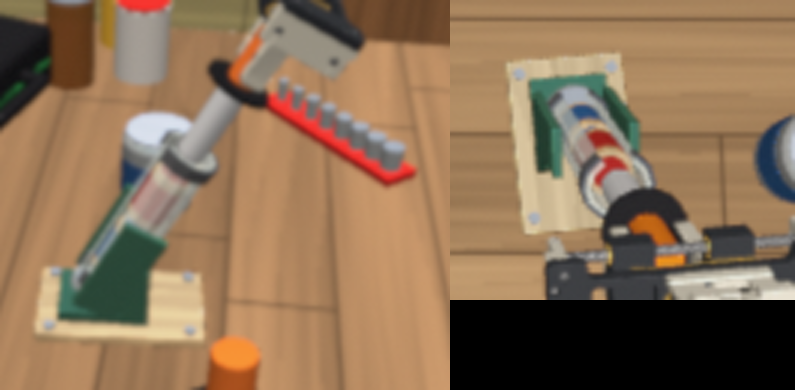

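The foot is inside the mouth and no side force shows. Pushing down now.

```bash
python3 -m inch '[{"ax":0,"ay":0,"az":0,"dx":0.3,"dy":1,"dz":8,"fingers":20},{"ax":0,"ay":0,"az":0,"dx":0.3,"dy":1,"dz":15,"fingers":20},{"ax":0,"ay":0,"az":0,"dx":0.3,"dy":1,"dz":22,"fingers":20},{"ax":0,"ay":0,"az":0,"dx":0.3,"dy":1,"dz":29,"fingers":20}]'
python3 -m inch '[{"ax":0,"ay":0,"az":0,"dx":0,"dy":0,"dz":6,"fingers":20},{"ax":0,"ay":0,"az":0,"dx":0,"dy":0,"dz":12,"fingers":20},{"ax":0,"ay":0,"az":0,"dx":0,"dy":0,"dz":18,"fingers":20}]'
python3 - <<'E'
from mv import *
s=snap('side','s9.png'); t=snap('top','t9.png')
a=s['image'][90:220,290:440,::-1]; b=t['image'][165:265,340:455,::-1]
cv2.imwrite('pics/s9c.png',np.hstack([cv2.resize(a,(450,390),interpolation=2),cv2.copyMakeBorder(cv2.resize(b,(345,300),interpolation=2),0,90,0,0,0)]))
p,r=cur(); d=p-M; f=get_obs()['force'];print('lateral',(d-u*(d@u)).round(4),'along',d@u,f,f@u)
plan(M+.040*u,RT)
E
```

```text
clock: 11.28
tool_pos: [0.4681, -0.209, 0.2605]
orientation: [-180.0, 28.1, -175.0]
force: [-2.9, 1.0, 2.5]
opening: 0.0297
clock: 11.65
tool_pos: [0.4764, -0.2084, 0.2449]
orientation: [-180.0, 28.1, -175.0]
force: [-4.8, -0.4, 6.1]
opening: 0.0295
lateral [-0.0009  0.0003 -0.0004] along 0.04728773988294104 [ 0.30662917 -0.66300063 -1.19057362] -1.1674422878511634
dx dy dz [-0.9 -0.4  7.3] ax ay az [-0.   0.1 -0. ] dist 7.0 ang 0.1
```

View pics/s9c.png

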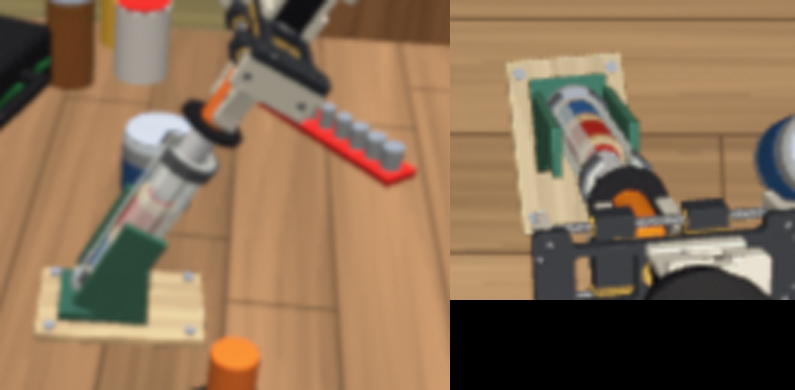

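Now about 8 N, so both plugs are moving. Creeping on until the force rises.

```bash
python3 -m inch '[{"ax":0,"ay":0,"az":0,"dx":-0.9,"dy":0,"dz":3,"fingers":20},{"ax":0,"ay":0,"az":0,"dx":-0.9,"dy":0,"dz":5,"fingers":20}]'
python3 -m inch '[{"ax":0,"ay":0,"az":0,"dx":0,"dy":0,"dz":2,"fingers":20}]'
python3 -m inch '[{"ax":0,"ay":0,"az":0,"dx":0,"dy":0,"dz":1.5,"fingers":20}]'
python3 - <<'E'
from mv import *
p,r=cur(); d=p-M; f=get_obs()['force'];print('lateral',(d-u*(d@u)).round(4),'along',d@u,f,f@u)
E
```

```text
clock: 12.0
tool_pos: [0.4792, -0.208, 0.2407]
orientation: [-180.0, 28.1, -175.0]
force: [-4.5, 0.3, 4.4]
opening: 0.0292
clock: 12.12
tool_pos: [0.48, -0.208, 0.2389]
orientation: [-180.0, 28.1, -175.0]
force: [-5.6, 0.4, 4.6]
opening: 0.0292
clock: 12.25
tool_pos: [0.4808, -0.2079, 0.2376]
orientation: [-180.0, 28.1, -175.0]
force: [-5.7, 0.2, 3.3]
opening: 0.0297
lateral [-0.0003  0.0003 -0.0001] along 0.03930609573956544 [-5.74828797  0.18643463  3.26603027] 5.564500667477506
```

```bash
for i in 1; do :; done
python3 -m inch '[{"ax":0,"ay":0,"az":0,"dx":0,"dy":0,"dz":1.5,"fingers":20}]'
python3 -m inch '[{"ax":0,"ay":0,"az":0,"dx":0,"dy":0,"dz":1.5,"fingers":20}]'
python3 -m inch '[{"ax":0,"ay":0,"az":0,"dx":0,"dy":0,"dz":0,"fingers":20}]'
python3 - <<'E'
from mv import *
p,r=cur(); d=p-M; f=get_obs()['force'];print('lateral',(d-u*(d@u)).round(4),'along',d@u,f,f@u)
E
```

```text
clock: 12.38
tool_pos: [0.4817, -0.2081, 0.2372]
orientation: [-179.9, 28.1, -175.0]
force: [-13.1, 1.1, 16.7]
opening: 0.0292
clock: 12.5
tool_pos: [0.4831, -0.2083, 0.2374]
orientation: [-179.9, 28.3, -174.9]
force: [-16.4, 3.1, 23.2]
opening: 0.0294
clock: 12.62
tool_pos: [0.4832, -0.2082, 0.2375]
orientation: [-179.9, 28.3, -174.9]
force: [-12.2, 1.8, 18.0]
opening: 0.0296
lateral [ 0.0016 -0.0001  0.0009] along 0.038115471281489656 [-12.18906307   1.75259465  17.97554522] 21.4998816278265
```

The force jumped from 8 N to over 20 N with no further travel, 38 mm above the mouth where 40 was expected: bottomed out. Withdrawing along the axis and checking.

```bash
python3 -m inch '[{"ax":0,"ay":0,"az":0,"dx":0.5,"dy":0,"dz":-12,"fingers":20},{"ax":0,"ay":0,"az":0,"dx":0.5,"dy":0,"dz":-40,"fingers":20},{"ax":0,"ay":0,"az":0,"dx":0.5,"dy":0,"dz":-75,"fingers":20},{"ax":0,"ay":0,"az":0,"dx":0.5,"dy":0,"dz":-115,"fingers":20},{"ax":0,"ay":0,"az":0,"dx":0.5,"dy":0,"dz":-150,"fingers":20},{"ax":0,"ay":0,"az":0,"dx":0.5,"dy":0,"dz":-165,"fingers":20},{"ax":0,"ay":0,"az":0,"dx":0.5,"dy":0,"dz":-165,"fingers":20}]'
python3 - <<'E'
from mv import *
s=snap('side','s10.png'); t=snap('top','t10.png'); ww=snap('wrist','w10.png')
for c,sn in (('top',t),('wrist',ww)):
  print(c,[(round(q['score'],2),np.round(q['position'],1).tolist()) for q in landmark_of('upper_plug_top',c)], 'exp bottomed',proj(sn,[M-.07*u]),'start',proj(sn,[M-.03*u]))
a=s['image'][120:210,290:370,::-1]; b=t['image'][175:250,350:420,::-1]
cv2.imwrite('pics/s10c.png',np.hstack([cv2.resize(a,(400,450),interpolation=2),cv2.resize(b,(400,450),interpolation=2)]))
o=get_obs();print(o['force'],o['tool_pos'])
plan([.5,.05,.40],rot([0,0,-1],[0,1,0]))
E
```

```text
clock: 13.5
tool_pos: [0.4047, -0.2145, 0.3807]
orientation: [-180.0, 28.2, -175.0]
force: [0.0, 0.0, -1.8]
opening: 0.0296
top [(0.63, [389.0, 218.2])] exp bottomed [[389.52283664 217.17724576]] start [[392.90729412 222.67947146]]
wrist [(0.91, [323.2, 167.0])] exp bottomed [[323.08175961 165.16063683]] start [[323.06452447 171.39304019]]
[-0.07464099  0.24220165 -2.03399707] [ 0.4045856  -0.21426459  0.37877306]
dx dy dz [-114.2  254.9   36.8] ax ay az [ 1.3 28.   4.9] dist 282.0 ang 28.4
```

View pics/s10c.png

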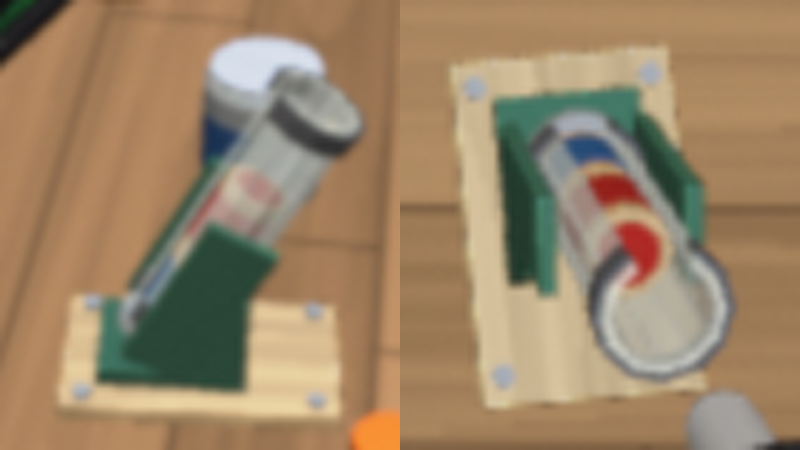

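View pics/w10.png

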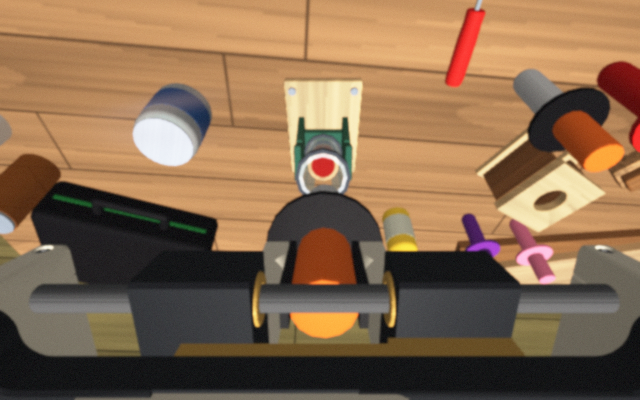

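The plug top shows at top (389,218) where a bottomed plug should be at (389.5,217.2), and the wrist view agrees to 2 px. The blue and red plugs are seen touching. Carrying the rod back.

```bash
python3 -m inch '[{"ax":0,"ay":2,"az":0.3,"dx":-10,"dy":25,"dz":-10,"fingers":20},{"ax":0,"ay":7,"az":1,"dx":-30,"dy":70,"dz":0,"fingers":20},{"ax":0.5,"ay":13,"az":2,"dx":-55,"dy":120,"dz":10,"fingers":20},{"ax":1,"ay":19,"az":3,"dx":-78,"dy":170,"dz":22,"fingers":20},{"ax":1.2,"ay":25,"az":4.4,"dx":-98,"dy":215,"dz":30,"fingers":20},{"ax":1.3,"ay":28,"az":4.9,"dx":-114,"dy":255,"dz":37,"fingers":20},{"ax":1.3,"ay":28,"az":4.9,"dx":-114,"dy":255,"dz":37,"fingers":20}]'
python3 - <<'E'
from mv import *
s=np.array(cv2.imread('pics/s5.png'))
plan([.609,.1895,.33],rot([0,0,-1],[0,1,0]))
E
```

```text
clock: 14.62
tool_pos: [0.5018, 0.0531, 0.3984]
orientation: [-179.8, -0.2, -179.9]
force: [-0.6, -0.7, -2.1]
opening: 0.0293
dx dy dz [-107.8  136.4   67.6] ax ay az [-0.2 -0.2  0.1] dist 187.0 ang 0.3
```

```bash
python3 -m inch '[{"ax":-0.1,"ay":-0.1,"az":0,"dx":-30,"dy":40,"dz":5,"fingers":20},{"ax":-0.2,"ay":-0.2,"az":0,"dx":-62,"dy":80,"dz":25,"fingers":20},{"ax":-0.2,"ay":-0.2,"az":0.1,"dx":-90,"dy":115,"dz":50,"fingers":20},{"ax":-0.2,"ay":-0.2,"az":0.1,"dx":-107.8,"dy":136.4,"dz":67.6,"fingers":20},{"ax":-0.2,"ay":-0.2,"az":0.1,"dx":-107.8,"dy":136.4,"dz":67.6,"fingers":20},{"ax":-0.2,"ay":-0.2,"az":0.1,"dx":-107.8,"dy":136.4,"dz":67.6,"fingers":20}]'
python3 - <<'E'
from mv import *
s=snap('side','s11.png'); t=snap('top','t11.png'); w_=snap('wrist','w11.png')
p,r=cur(); print(p,r.as_euler('xyz',degrees=True))
print('pred foot side',proj(s,[p-[0,0,.110]]),'guard',proj(s,[p-[0,0,.012]]))
print([(round(q['score'],2),np.round(q['position'],1).tolist()) for q in landmark_of('rod_foot','side')])
a=s['image'][130:310,230:350,::-1]
cv2.imwrite('pics/s11c.png',cv2.resize(a,None,fx=3.3,fy=3.3,interpolation=2))
# hole in s5 (empty stand seen from side)
im=cv2.imread('pics/s5.png'); g=cv2.cvtColor(im,cv2.COLOR_BGR2HSV); m=np.zeros(g.shape[:2],np.uint8); m[248:275,278:310]=1
q=((g[...,2]<185)&(m>0)).astype(np.uint8); c,_=cv2.findContours(q,0,2); c=max(c,key=cv2.contourArea); e=cv2.fitEllipse(c); print('hole',e,atz(s,e[0],.1))
plan([.609,.1895,.20],rot([0,0,-1],[0,1,0]))
E
```

```text
clock: 15.38
tool_pos: [0.6078, 0.1856, 0.3337]
orientation: [179.9, 0.3, 179.9]
force: [0.9, -0.2, -0.9]
opening: 0.0298
[0.60781121 0.18542058 0.33506445] [179.82750304   0.40139498 179.84283888]
pred foot side [[292.25303831 219.56205353]] guard [[290.65774617 182.81567709]]
[(0.91, [367.7, 306.4]), (0.81, [225.1, 299.8]), (0.71, [289.7, 217.9]), (0.57, [238.4, 267.1])]
hole ((293.24163818359375, 258.8703918457031), (12.487146377563477, 21.42302703857422), 97.11847686767578) [0.6095811  0.18522186 0.1       ]
dx dy dz [ -0.2   3.6 135.1] ax ay az [ 0.2  0.4 -0.2] dist 135.0 ang 0.5
```

View pics/s11c.png

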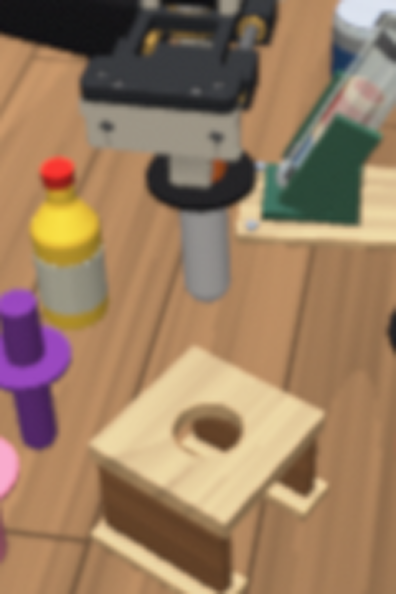

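The rod hangs straight: foot at (293,220), predicted (292,220), with the hole at (293,261). Lowering over (0.609, 0.189).

```bash
python3 -m inch '[{"ax":0.1,"ay":0.2,"az":0,"dx":-0.2,"dy":3.6,"dz":25,"fingers":20},{"ax":0.2,"ay":0.4,"az":0,"dx":-0.2,"dy":3.6,"dz":60,"fingers":20},{"ax":0.2,"ay":0.4,"az":0,"dx":-0.2,"dy":3.6,"dz":95,"fingers":20},{"ax":0.2,"ay":0.4,"az":0,"dx":-0.2,"dy":3.6,"dz":110,"fingers":20},{"ax":0.2,"ay":0.4,"az":0,"dx":-0.2,"dy":3.6,"dz":112,"fingers":20},{"ax":0.2,"ay":0.4,"az":0,"dx":-0.2,"dy":3.6,"dz":112,"fingers":20}]'
python3 - <<'E'
from mv import *
s=snap('side','s12.png'); 
p,r=cur(); print(p,r.as_euler('xyz',degrees=True),get_obs()['force'])
a=s['image'][130:310,230:350,::-1]
cv2.imwrite('pics/s12c.png',cv2.resize(a,None,fx=3.3,fy=3.3,interpolation=2))
plan([.609,.1895,.118],rot([0,0,-1],[0,1,0]))
E
```

```text
clock: 16.32
tool_pos: [0.6094, 0.1901, 0.2235]
orientation: [-180.0, 0.0, 179.9]
force: [-0.6, 0.9, -2.0]
opening: 0.0294
[0.60945503 0.19015717 0.22352321] [-1.79974982e+02  3.29769425e-02  1.79879033e+02] [-0.49619126 -0.61584501 -1.39999315]
dx dy dz [  0.5  -0.6 105.5] ax ay az [-0.   0.  -0.1] dist 106.0 ang 0.1
```

View pics/s12c.png

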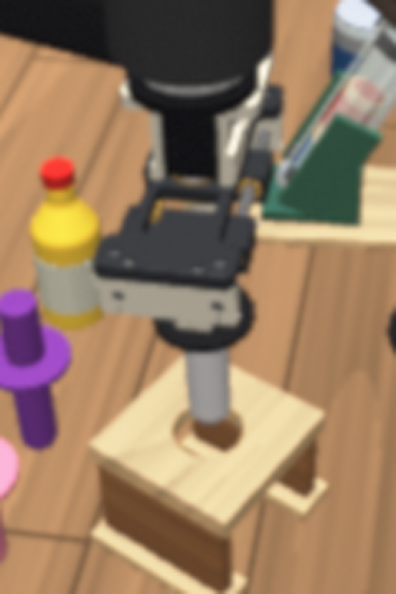

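The foot is over the hole at crop (210,420). Lowering the rest of the way.

```bash
python3 -m inch '[{"ax":0,"ay":0,"az":0,"dx":0.5,"dy":-0.6,"dz":25,"fingers":20},{"ax":0,"ay":0,"az":0,"dx":0.5,"dy":-0.6,"dz":50,"fingers":20},{"ax":0,"ay":0,"az":0,"dx":0.5,"dy":-0.6,"dz":75,"fingers":20},{"ax":0,"ay":0,"az":0,"dx":0.5,"dy":-0.6,"dz":94,"fingers":20},{"ax":0,"ay":0,"az":0,"dx":0.5,"dy":-0.6,"dz":103,"fingers":20},{"ax":0,"ay":0,"az":0,"dx":0.5,"dy":-0.6,"dz":106,"fingers":20}]'
python3 -m inch '[{"ax":0,"ay":0,"az":0,"dx":0,"dy":0,"dz":2,"fingers":20},{"ax":0,"ay":0,"az":0,"dx":0,"dy":0,"dz":2,"fingers":20}]'
```

```text
clock: 17.12
tool_pos: [0.6084, 0.1893, 0.1163]
orientation: [-179.9, -0.1, 179.9]
force: [-0.5, -1.3, -0.8]
opening: 0.0293
clock: 17.38
tool_pos: [0.6086, 0.1895, 0.1151]
orientation: [-180.0, 0.0, 179.9]
force: [-1.3, 0.3, 1.7]
opening: 0.0295
```

```bash
python3 -m inch '[{"ax":0,"ay":0,"az":0,"dx":0,"dy":0,"dz":0,"fingers":36},{"ax":0,"ay":0,"az":0,"dx":0,"dy":0,"dz":0,"fingers":50},{"ax":0,"ay":0,"az":0,"dx":0,"dy":0,"dz":0,"fingers":84},{"ax":0,"ay":0,"az":0,"dx":0,"dy":0,"dz":0,"fingers":84},{"ax":0,"ay":0,"az":0,"dx":0,"dy":0,"dz":0,"fingers":84},{"ax":0,"ay":0,"az":0,"dx":0,"dy":0,"dz":0,"fingers":84}]'
python3 -m inch '[{"ax":0,"ay":0,"az":0,"dx":0,"dy":0,"dz":-15,"fingers":84},{"ax":0,"ay":0,"az":0,"dx":0,"dy":0,"dz":-45,"fingers":84},{"ax":0,"ay":0,"az":0,"dx":0,"dy":0,"dz":-90,"fingers":84},{"ax":0,"ay":0,"az":0,"dx":0,"dy":0,"dz":-140,"fingers":84},{"ax":0,"ay":0,"az":0,"dx":0,"dy":0,"dz":-190,"fingers":84},{"ax":0,"ay":0,"az":0,"dx":0,"dy":0,"dz":-230,"fingers":84},{"ax":0,"ay":0,"az":0,"dx":0,"dy":0,"dz":-230,"fingers":84}]'
python3 - <<'E'
from mv import *
s=snap('side','s13.png'); t=snap('top','t13.png')
b=s['image'][200:320,200:400,::-1];cv2.imwrite('pics/s13c.png',cv2.resize(b,None,fx=4,fy=4,interpolation=2))
T0=cv2.imread('pics/side0.png'); d=cv2.absdiff(T0,cv2.imread('pics/s13.png')).max(2); d[:200]=0; print('changed px',(d>30).sum(),[ (np.nonzero(d>30)[1].min(),np.nonzero(d>30)[1].max()) if (d>30).any() else None])
print(get_obs()['force'],get_obs()['opening'])
E
```

```text
clock: 18.12
tool_pos: [0.608, 0.1891, 0.1138]
orientation: [-179.9, -0.1, 179.9]
force: [-0.1, -0.5, 0.5]
opening: 0.0803
clock: 19.0
tool_pos: [0.6096, 0.1897, 0.3494]
orientation: [179.9, 0.3, 179.9]
force: [0.5, -0.4, -0.9]
opening: 0.0844
changed px 5316 [(np.int64(279), np.int64(639))]
[-0.38258507 -0.09860817  0.50995434] 0.08376635157072751
```

View pics/s13c.png

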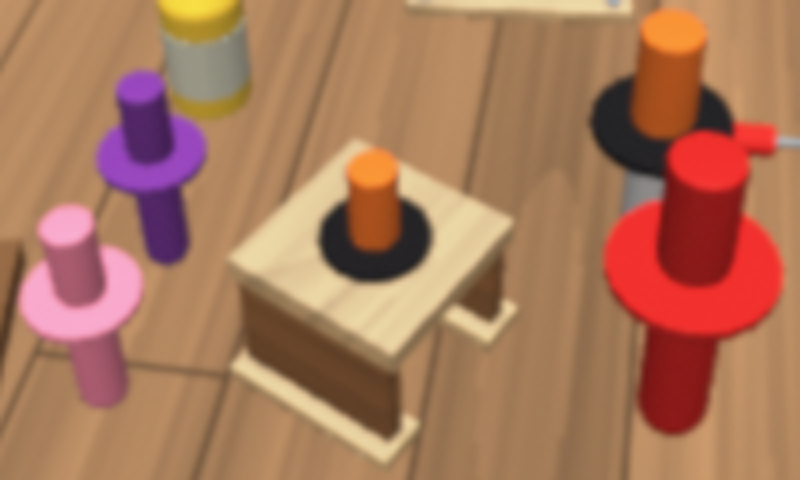

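View pics/s13.png

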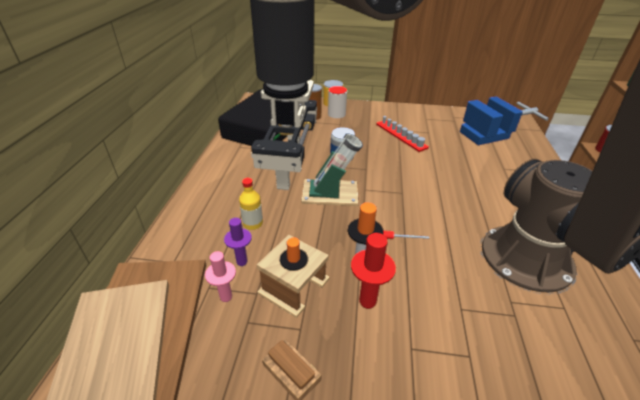

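View pics/t13.png

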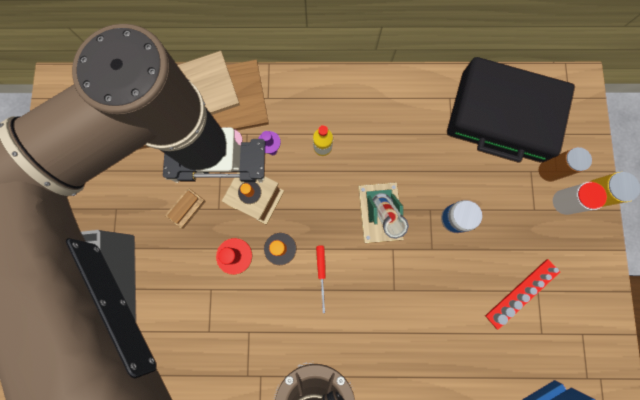

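The rod hangs upright with its guard flat on the stand (side 293,253), the gripper is well clear, and everything else is where it was. Handing in.

```bash
python3 -c "
from plant import *
print(close_job())"
```

```text
the job is handed in; nothing more can be done
None
```

I took the small orange-handled rod from the stand and pushed both plugs down the tube. I then hung the rod back in its stand, let go and handed the job in at about 19 s of the 48 s allowed.

- **Plugs bottomed out:** the force rose from about 8 N to over 20 N (28 N at most) and the rod stopped moving. It stopped about 2 mm deeper than calculated, which is within the calibration error. Afterwards the upper plug's top showed within 2 px of its bottomed position in both the top and wrist views, and the two plugs looked to be touching. The green cheeks hid the lower plug's underside, so I judged that it sits on the floor from the force and the upper plug's depth.
- **Rod and bench:** the last pictures show the rod upright with its guard flat on the stand. The gripper is open about 19 cm above the handle, and the other things on the bench look unmoved.
- **What failed or went unchecked:** my first move command was refused because its rows were incomplete, and nothing moved. A pixel comparison of the first and last side views told me nothing, because the arm itself had moved within the picture. I checked the other things by eye instead.

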